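# Prove the wheel's stop, then take up the trimming tool

### The job

Get the potter's wheel ready for trimming the bowl. First prove its mushroom stop: push it down until it locks, then turn the head clockwise so that it springs back up, and let go of it. Then draw the round-loop trimming tool (thickest handle) out of the rack, slant it about halfway between upright and level with the loop end down, and finish while still holding it there in the gripper, the loop a couple of centimetres above the middle of the bowl's upturned foot and touching nothing; leave the other tools in the rack and do not shift the bowl or knock anything else about.

Things in the scene. Friction and masses are not known exactly. Their poses are not given: they have to be found in the camera images.
- stop_top (a point): Centre of the top of the wheel's mushroom stop: round head 40 mm across, 22 mm thick, its gripping rim 6-15 mm below this point, on a black neck on the wheel's flat deck, which lies 43 mm below this point while the head is up. A low speed knob (18 mm high) and a rocker switch stand 130 mm or more from it. Its turning axis is vertical through this point.
- stop_press (a joint): How far the mushroom head is pressed down, m. 0 = fully up; pressed past 0.007 it locks and then stays down by itself at about 0.006; end stop at 0.008. Pushing it down takes up to about 10 N. Once locked it cannot be pulled up, only freed by turning.
- stop_turn (a joint): Turn of the mushroom head, rad, positive clockwise seen from above, 0 to 0.85. A light spring (under 0.05 N m) brings it back to 0 when let go. Turned past about 0.6 while locked, the head is free to spring up (it rises by itself when let go).
- loop_tool: The trimming tool to take: 165 mm long, about 70 g, standing in the rack loop down, leaning at most a few degrees. Origin at the loop's end, z along the tool to the handle's butt. Pear-shaped steel loop 18 mm wide; brass ferrule 30-50 mm; round light wooden handle 50-165 mm, 17 to 21 mm thick, the thickest in the rack. Butt 177 mm above the table; must rise 65 mm to clear the rack.
- loop_tip (a point): The end of the loop (the origin of loop_tool).
- handle (a point): Point on the axis of the loop tool's handle, 128 mm from the end of the loop, where it is 21 mm thick: a good place to grip.
- rack: Wooden tool rack, fixed, 250 mm along its x by 80 mm along its y; origin on the table under its middle. Its top board (226 x 60 mm) lies 61 to 75 mm above the table, with four 21 mm holes in a row along x at -84, -28, 28 and 84 mm, one tool in each, in any order.
- square_tool: Neighbour in the rack, to be left: 152 mm long tool with a square loop and a slim dark handle 14 mm thick. Origin at its lower end, z along the tool.
- needle_tool: Neighbour in the rack, to be left: 136 mm long needle with a 13 mm aluminium handle. Origin at its lower end, z along the tool.
- wood_knife: Neighbour in the rack, to be left: 152 mm long flat wooden knife, 15 x 5 mm. Origin at its lower end, z along the tool.
- wheel: Table-top potter's wheel, fixed. Origin on the table under the wheel-head axis. Housing 360 mm along x, y from -300 to +160 mm, its deck 100 mm above the table; round splash pan 316 mm across, rim 165 mm above the table; wheel head 220 mm across, top at 155 mm. The mushroom stop stands on the deck on the -y side.
- bowl_foot (a point): Centre of the flat upturned foot (77 mm across) of the leather-hard bowl that stands upside down in the middle of the wheel head; 215 mm above the table. z up.
- bowl: The upside-down bowl: 60 mm high, 146 mm across at its rim, loose, 0.75 kg. Origin at the centre of its rim plane on the wheel head, z up.
- water_bowl: Bystander: white bowl, 150 mm across, 65 mm high. Origin under its middle.
- slip_jar: Bystander: jar with a steel cap, 84 mm across, 110 mm high. Origin under its middle.
There are look-alikes about, which are no part of the job. What is meant by the loop_tool is not blue, and is the larger of those in its own colour. What is shaped like the bowl but purple is not meant.

How it is judged:
By the outcome, as a careful person would: the job done as asked, in the order asked, and still so for the second after the job is handed in, while the arm keeps its last pose, push and grip.
It also fails if it takes over 64 s, if anything falls off the work surface, if the arm or the gripper's body presses on something with over 40 N, if the wrist force passes 120 N, or if a joint passes its speed limit or range.

### The arm

A 6-joint arm with a two-finger parallel gripper is mounted at the origin on the work surface. World frame = base frame: x ahead of the robot, y to its left, z up, the work surface at z = 0. Lengths are in mm, angles in rad, forces in N, time in s.
With the tool pointing down it reaches from about 350 to 775 mm from the base axis. Payload 7.3 kg.
Tool frame: the origin (TCP) lies at the very end of the fingers, on their centre line; the grasp point (between the pads) lies bot.grip_point_offset behind it (bot.grip_point_offset is the distance from the TCP to the grasp point, in mm); z points along the fingers, y is the line along which they close (so a half turn about z gives the same grasp; the last joint's range is limited). The gripper opens to 92 mm and grips with 3 to 60 N. Pads are 19 mm wide; open, the fingers measure 130 mm over their backs; the gripper's body (75 mm by 190 mm) begins 47 mm behind the grasp point.
Start: joints at [-0.146, 0.342, 1.524, -0, 1.275, -0.146], TCP at [525.021, 0.019, 205.141] pointing down, gripper open.
Joint ranges: [-2.53, 2.53], [-0.77, 2.02], [0.04, 2.7], [-1, 4.14], [0.28, 2.66], [-3.11, 3.11]. Speed limits (rad/s): [2.57, 2.57, 3.14, 3.14, 3.14, 3.14].

### API

Orientations are given as [roll, pitch, yaw] about the fixed x, y, z axes, in that order (R = Rz(yaw) Ry(pitch) Rx(roll)).
In Python, from plant import bot gives the robot as it stands. The module is installed in compiled form; this text tells all that it offers.
- The arm moves only by the tool carry_out, never from a script. Its argument "plan" is a list of rows, each an object of numbers: "tx", "ty", "tz": the shift along the world's x, y, z in mm; "rx", "ry", "rz": the turn, a rotation vector about the world's x, y, z in rad. A call has 1 to 12 rows; each row shifts and turns the commanded pose from where the row before left it; what a row does not reach is not made up. A row lasts 1/10 s, in which the tool goes at most 50 mm and 8.59 degrees, less where a joint would pass 70% of its speed; a pose out of reach is approached as far as the arm can. A call with a gripper value outside its range is refused whole. "gripper" is the closure, from 0 (fully open) to 1 (shut), set as the call begins (left out, the last holds). The fingers move at their own pace and stop on an object; the grip force is fixed at half the most. Time passes only in rows, so rows that do not move let the fingers close. It gives the time, the measured TCP pose, the force, the opening and the grip force at its end, in the units of the state.
- bot.get_obs(): the state, without advancing time (a new reading comes with each control period).
- bot.capture(name): name is "scene" or "side" or "wrist"; returns the picture (420x560x3 uint8, red, green, blue); there is no depth.
- bot.camera_model(name): a dict with "camera_matrix" (3x3 intrinsics, pixels), "R" (3x3) and "t" (3): a world point X has camera coordinates R X + t. Camera axes: x right, y down, z forward; pixel columns grow to the right and rows downward; lengths in mm; the calibration is good to about 2 mm. The wrist camera is an equidistant fisheye: a pixel r from the principal point sees the ray r / f radians off the axis. A picture is of the moment at which its call begins: read the wrist's pose just before it. camera_model takes no time and is no camera call; for the wrist camera it gives the pose at the moment of the call.
- bot.close_job(): hands the job in; it is judged then, once.
The state is a dict: "time": time; "joint_positions": joint angles; "dq": joint speeds; "tau": joint torques, N m; "tool_pos": TCP position; "tcp_rot": TCP orientation; "contact_force": force on the tool from outside, world axes, zero at the start; "moment": the same for the moment, N m; "grip_width": finger opening in mm; "finger_force": force on a finger pad.
Only numpy, scipy, OpenCV 4.12 (cv2) and the standard library are available. Lean on these libraries where they do the work, as an engineer would, in place of code of your own. Each camera call takes 0.05 s, during which the arm holds its last target. There are 200 camera calls.

## Working session

There is one attempt and no reset: what is moved stays moved. The work goes in short steps, Python scripts to look and compute and a tool call to move; the robot and the scene stay as the last step left them, time stands still between calls to the robot, and variables do not carry over. Pictures are saved under pics/ and viewed, at most 10 in all, crops included, and the job is handed in when it is done.

Besides the shell and the picture viewer there is one more tool, called after "Request:" by a JSON object that holds its "fn" and its "kwargs". carry_out: Moves the arm, as the interface text tells. Its arguments: {"type":"object","properties":{"plan":{"type":"array"},"gripper":{"type":"number"}},"required":["plan"]}

```bash
mkdir -p pics; cat > h.py <<'E'
from plant import bot
import numpy as np, cv2
from scipy.spatial.transform import Rotation as Ro
def cap(n,f):
    m=bot.camera_model(n); im=bot.capture(n); np.savez('pics/'+f+'.npz',im=im,K=m['camera_matrix'],R=m['R'],t=m['t']); cv2.imwrite('pics/'+f+'.png',im[:,:,::-1]); return im
def ray(f,u,v,fish=False):
    d=np.load('pics/'+f+'.npz');K,R,t=d['K'],d['R'],d['t']
    x=np.array([(u-K[0,2])/K[0,0],(v-K[1,2])/K[1,1]])
    if fish:
        r=np.linalg.norm(x)+1e-12; c=np.r_[x/r*np.sin(r),np.cos(r)]
    else: c=np.r_[x,1]
    w=R.T@c; return -R.T@t, w/np.linalg.norm(w)
def plane(f,u,v,z,fish=False):
    o,w=ray(f,u,v,fish); return o+w*(z-o[2])/w[2]
def tri(a,b):
    A=np.zeros((3,3));B=np.zeros(3)
    for o,w in(a,b):
        P=np.eye(3)-np.outer(w,w);A+=P;B+=P@o
    X=np.linalg.solve(A,B); return X,[np.linalg.norm((np.eye(3)-np.outer(w,w))@(X-o)) for o,w in(a,b)]
E
python3 - <<'E'
from h import *
a=cap('scene','scene0');b=cap('side','side0');w=cap('wrist','wrist0')
for n in('scene','side'):
    m=bot.camera_model(n);print(n,(-np.array(m['R']).T@m['t']).round(),np.array(m['R'])[2].round(2))
print(bot.grip_point_offset,bot.get_obs())
cv2.imwrite('pics/both.png',cv2.resize(np.hstack([a,b])[:,:,::-1],(800,300)))
E
```

```text
scene [1191. -531. 1414.] [-0.49  0.34 -0.8 ]
side [-134. 1061. 1079.] [ 0.37 -0.7  -0.61]
18.8 {'time': 0.15, 'joint_positions': array([-1.45984918e-01,  3.42546814e-01,  1.52479442e+00,  2.32868786e-05,
        1.27539068e+00, -1.45996728e-01]), 'dq': array([ 0.00180001, -0.0020868 , -0.00240444,  0.00030114, -0.00088461,
        0.00084739]), 'tau': array([ 7.52666965e-04, -4.31470585e+01, -2.44352603e+01,  7.18239485e-02,
        5.38185902e-02, -1.32920518e-04]), 'tool_pos': array([5.24675421e+02, 8.55488722e-02, 2.04613964e+02]), 'tcp_rot': array([-3.14046875e+00, -1.87771650e-04,  1.57080124e+00]), 'contact_force': array([-0.18527852,  0.97030574,  0.1300452 ]), 'moment': array([ 0.03188748, -0.02375942,  0.0684636 ]), 'finger_force': 0.0, 'grip_width': 91.56928866760427}
```

View pics/scene0.png

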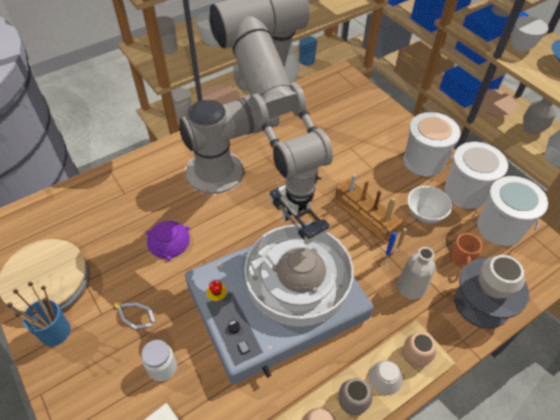

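View pics/side0.png

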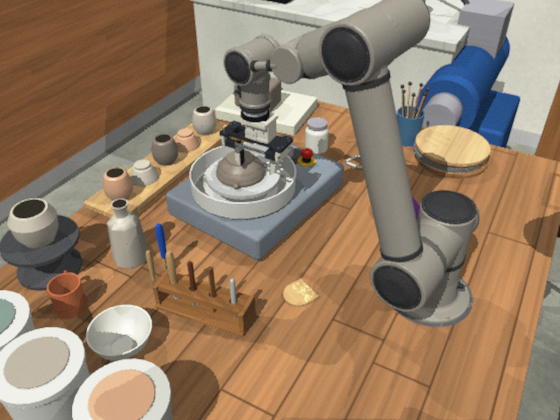

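Scene view: the red stop is at (216,288), the bowl foot at about (302,262) and the rack at about (370,215). Side view: the stop is at (307,157). The tools, by their tops, are light (151,252), blue (161,228), light thick (171,255), dark (191,264), dark (211,270) and aluminium (233,282). Next, a close crop of the rack.

```bash
python3 - <<'E'
import cv2,numpy as np
a=cv2.imread('pics/scene0.png')[165:265,325:425];b=cv2.imread('pics/side0.png')[215:335,130:270]
c=cv2.imread('pics/scene0.png')[270:310,190:250]
d=cv2.imread('pics/side0.png')[140:170,285:325]
o=np.zeros((600,800,3),np.uint8)
o[:400,:400]=cv2.resize(a,(400,400),interpolation=2);o[:343,400:]=cv2.resize(b,(400,343),interpolation=2)
o[400:560,:240]=cv2.resize(c,(240,160),interpolation=2);o[400:580,420:660]=cv2.resize(d,(240,180),interpolation=2)
cv2.imwrite('pics/crop1.png',o)
E
```

```text
(no output)
```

View pics/crop1.png

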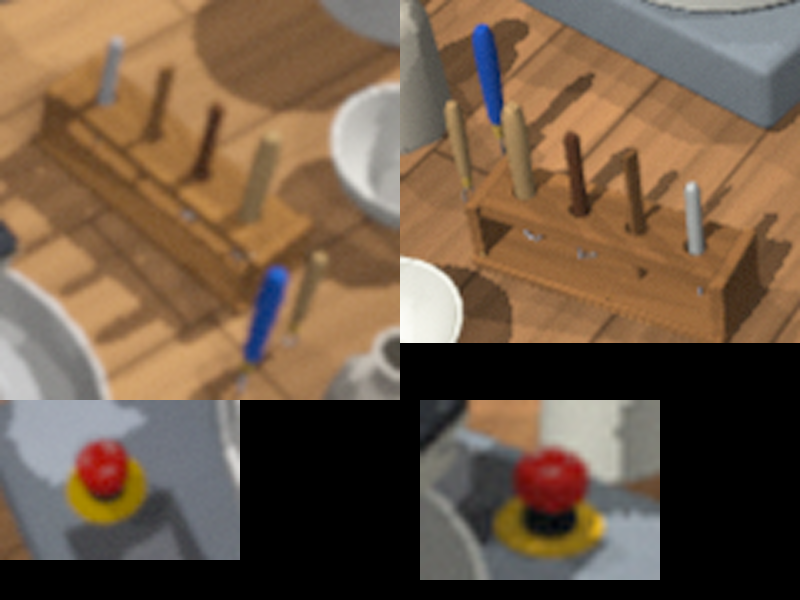

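View pics/wrist0.png

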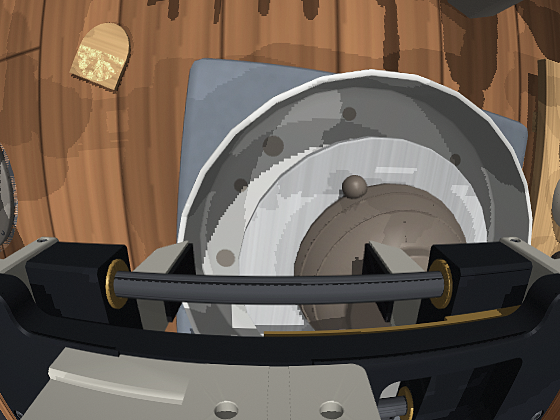

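The look-alikes are blue (scene 394,232), a small light one (404,228), and in the rack light and thick (391,199), dark (378,192), brown (366,182) and aluminium (354,175). The choice is the light, thick one in the rack's end hole: butt at scene (391.5,199) and side (169.5,252). The close crop confirms it.

```bash
cat > m.py <<'E'
from h import *
def red(f):
    im=np.load(f'pics/{f}.npz')['im'].astype(int);m=((im[...,0]>120)&(im[...,1]<60)&(im[...,2]<70)).astype(np.uint8)
    n,l,s,c=cv2.connectedComponentsWithStats(m);i=1+s[1:,4].argmax();return c[i],s[i]
E
python3 - <<'E'
from m import *
(ca,sa),(cb,sb)=red('scene0'),red('side0');print(ca,sa,cb,sb)
X,e=tri(ray('scene0',*ca),ray('side0',*cb));print('head',X,e)
for n,p,q in [('butt',(391.5,200),(169.5,252.5)),('hole',(387.5,219),(173.7,284)),('alubase',(351.7,191),(233.5,302.5)),('dark base',(375.5,209),(193,290)),('pan?',(302,258),(241,165))]:
    X,e=tri(ray('scene0',*p),ray('side0',*q));print(n,X.round(1),np.round(e,1))
# bowl mask
for f,s in(('scene0',np.s_[225:320,255:350]),('side0',np.s_[140:195,200:280])):
    im=np.load(f'pics/{f}.npz')['im'];hsv=cv2.cvtColor(im,cv2.COLOR_RGB2HSV);print(f,[ (f,im[y,x]) for x,y in (((302,262),(300,285),(290,265)) if f=='scene0' else ((241,165),(235,175),(255,175)))])
cv2.imwrite('pics/crop2.png',np.hstack([cv2.resize(cv2.imread('pics/scene0.png')[220:330,245:355],(400,400),interpolation=2),cv2.resize(cv2.imread('pics/side0.png')[125:225,190:290],(400,400),interpolation=2)]))
E
```

```text
[215.54901961 286.95098039] [210 281  12  12 102] [306.97727273 151.61363636] [302 149  11   6  44]
head [ 502.94420584 -270.38125648  135.29652571] [np.float64(2.656843746714259), np.float64(2.6568437467144435)]
butt [564.5 346.  173.6] [0.1 0.1]
hole [564.9 351.9  69.3] [1.6 1.6]
alubase [400.6 330.4  67.5] [2.5 2.5]
dark base [509.9 345.8  69.9] [2. 2.]
pan? [594.7 -29.  197.2] [0.2 0.2]
scene0 [('scene0', array([160, 147, 138], dtype=uint8)), ('scene0', array([108,  98,  92], dtype=uint8)), ('scene0', array([109,  98,  93], dtype=uint8))]
side0 [('side0', array([69, 65, 58], dtype=uint8)), ('side0', array([158, 148, 134], dtype=uint8)), ('side0', array([127, 116, 103], dtype=uint8))]
```

View pics/crop2.png

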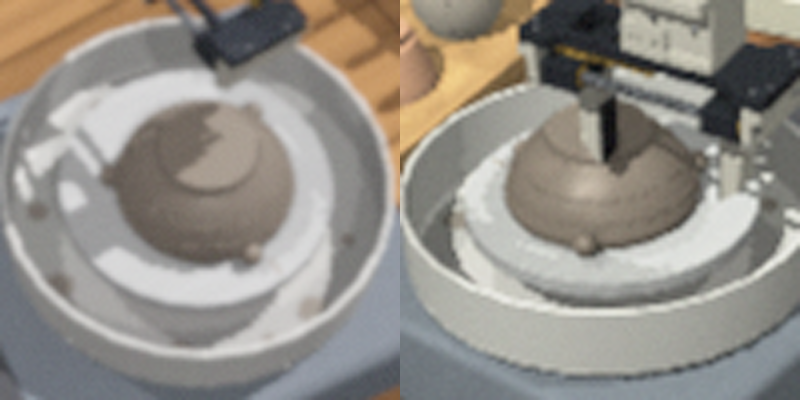

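The target butt triangulates to (564,346,174) against 177 expected, and the head to (503,-270,~133). Both agree with the sizes given. In the crop, the foot centre is at scene (303,260.7). Next I lift and go over the stop.

Request:
{"fn": "carry_out", "kwargs": {"plan": [{"tz": 45},{"tx": -4,"ty": -45},{"tx": -4,"ty": -45},{"tx": -4,"ty": -45},{"tx": -4,"ty": -45},{"tx": -4,"ty": -45},{"tx": -2,"ty": -45},{},{}]}}

```text
invalid input at $.plan[0]: expected keys tx, ty, tz, rx, ry, rz
```

```bash
python3 - <<'E'
from m import *
print(bot.get_obs()['tool_pos'],bot.get_obs()['tcp_rot'],bot.get_obs()['joint_positions'].round(2))
cap('wrist','w1');cap('scene','s1');cap('side','d1')
for f,u in(('w1',1),('s1',0),('d1',0)):
    c,s=red(f);print(f,c,s,[plane(f,*c,z,u).round(1) for z in(132,143)])
print('foot',plane('scene0',303,260.7,215))
E
```

```text
[5.24675421e+02 8.55488722e-02 2.04613964e+02] [-3.14046875e+00 -1.87771650e-04  1.57080124e+00] [-0.15  0.34  1.52  0.    1.28 -0.15]Traceback (most recent call last):
  File "<stdin>", line 5, in <module>
  File "m.py", line 4, in red
    n,l,s,c=cv2.connectedComponentsWithStats(m);i=1+s[1:,4].argmax();return c[i],s[i]
                                                    ~~~~~~~~~~~~~~^^
ValueError: attempt to get argmax of an empty sequence
```

View pics/w1.png

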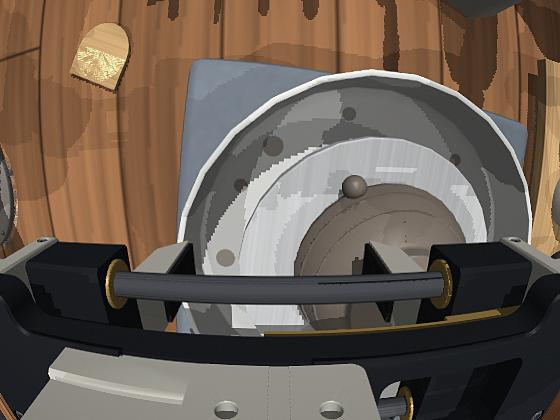

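All six keys are needed. The picture is unchanged because the arm did not move: bowl at (400,240), and no stop in view.

Request:
{"fn": "carry_out", "kwargs": {"plan": [{"tx": 0,"ty": 0,"tz": 45,"rx": 0,"ry": 0,"rz": 0},{"tx": -4,"ty": -45,"tz": 0,"rx": 0,"ry": 0,"rz": 0},{"tx": -4,"ty": -45,"tz": 0,"rx": 0,"ry": 0,"rz": 0},{"tx": -4,"ty": -45,"tz": 0,"rx": 0,"ry": 0,"rz": 0},{"tx": -4,"ty": -45,"tz": 0,"rx": 0,"ry": 0,"rz": 0},{"tx": -4,"ty": -45,"tz": 0,"rx": 0,"ry": 0,"rz": 0},{"tx": -2,"ty": -45,"tz": 0,"rx": 0,"ry": 0,"rz": 0},{"tx": 0,"ty": 0,"tz": 0,"rx": 0,"ry": 0,"rz": 0},{"tx": 0,"ty": 0,"tz": 0,"rx": 0,"ry": 0,"rz": 0}]}}

```text
time: 1.2
tool_pos: [502.6, -270.6, 249.6]
tcp_rot: [-3.141, -0.001, 1.569]
contact_force: [-0.1, 0.5, -0.0]
grip_width: 91.9
finger_force: 0.0
```

```bash
python3 - <<'E'
from m import *
print('foot',plane('scene0',303,260.7,215))
o=bot.get_obs();print(o['tool_pos'],o['tcp_rot'],o['joint_positions'].round(2))
for n,f,u in(('wrist','w1',1),('scene','s1',0),('side','d1',0)):
    cap(n,f)
    try: c,s=red(f);print(f,c,s,[plane(f,*c,z,u).round(1) for z in(132,143)])
    except Exception as e: print(f,e)
w=np.load('pics/w1.npz')['im'];s=np.load('pics/s1.npz')['im'];d=np.load('pics/d1.npz')['im']
o=np.zeros((600,800,3),np.uint8);o[:300,:400]=cv2.resize(w,(400,300));o[:300,400:]=cv2.resize(s,(400,300))
o[300:,:400]=cv2.resize(s[220:330,230:376],(400,300));o[300:,400:]=cv2.resize(d[120:225,190:330],(400,300))
cv2.imwrite('pics/m1.png',o[...,::-1])
E
```

```text
foot [612.16325151 -39.36371407 215.        ]
[ 502.62033382 -270.56568698  249.60509614] [-3.14101039e+00 -9.92022317e-04  1.56860949e+00] [-0.63  0.4   1.31  0.    1.43 -0.63]
w1 [277.90426458 199.77719756] [ 257  178   43   42 1149] [array([ 502.6, -271.3,  132. ]), array([ 502.6, -268.6,  143. ])]
s1 [215.01282051 287.53846154] [210 281  11  12  78] [array([ 504.4, -270.6,  132. ]), array([ 510.3, -272.8,  143. ])]
d1 [306.23943662 153.63380282] [301 149  12  10  71] [array([ 500.4, -265.8,  132. ]), array([ 493. , -250.4,  143. ])]
```

View pics/m1.png

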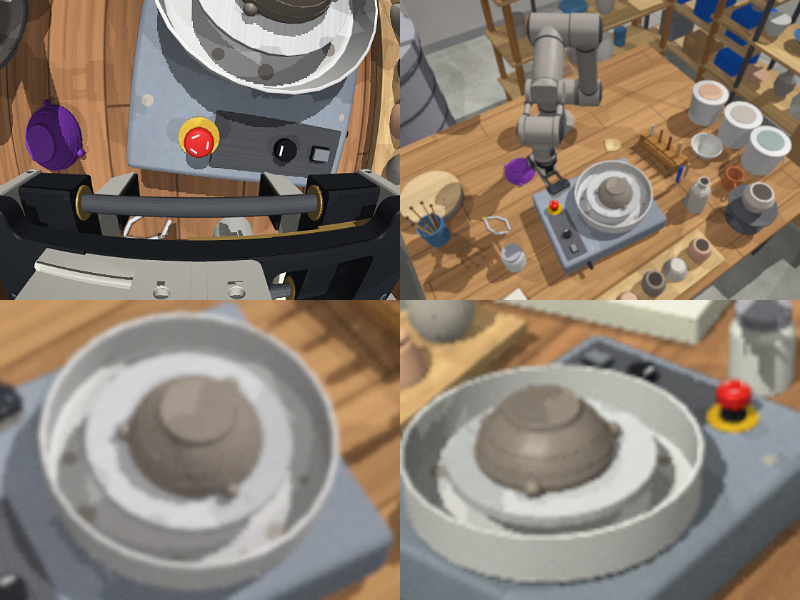

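The head measures (502.5,-270), so the arm is already centred above it; its top is at 143. I descend to TCP z 118 and grip the rim.

Request:
{"fn": "carry_out", "kwargs": {"plan": [{"tx": 0,"ty": 0,"tz": -40,"rx": 0,"ry": 0,"rz": 0},{"tx": 0,"ty": 0,"tz": -40,"rx": 0,"ry": 0,"rz": 0},{"tx": 0,"ty": 0,"tz": -30,"rx": 0,"ry": 0,"rz": 0},{"tx": 0,"ty": 1,"tz": -21,"rx": 0,"ry": 0,"rz": 0},{"tx": 0,"ty": 0,"tz": 0,"rx": 0,"ry": 0,"rz": 0}]}}

```text
time: 1.85
tool_pos: [501.7, -266.3, 116.5]
tcp_rot: [-3.137, -0.004, 1.573]
contact_force: [-0.2, 0.5, -0.1]
grip_width: 91.4
finger_force: 0.0
```

Request:
{"fn": "carry_out", "kwargs": {"plan": [{"tx": 0,"ty": 0,"tz": 0,"rx": 0,"ry": 0,"rz": 0},{"tx": 0,"ty": 0,"tz": 0,"rx": 0,"ry": 0,"rz": 0},{"tx": 0,"ty": 0,"tz": 0,"rx": 0,"ry": 0,"rz": 0},{"tx": 0,"ty": 0,"tz": 0,"rx": 0,"ry": 0,"rz": 0},{"tx": 0,"ty": 0,"tz": 0,"rx": 0,"ry": 0,"rz": 0},{"tx": 0,"ty": 0,"tz": 0,"rx": 0,"ry": 0,"rz": 0},{"tx": 0,"ty": 0,"tz": 0,"rx": 0,"ry": 0,"rz": 0}], "gripper": 1}}

```text
time: 2.55
tool_pos: [503.0, -269.0, 119.2]
tcp_rot: [3.141, 0.0, 1.571]
contact_force: [-0.3, -0.4, -0.7]
grip_width: 40.2
finger_force: 0.0
```

Request:
{"fn": "carry_out", "kwargs": {"plan": [{"tx": 0,"ty": 0,"tz": 0,"rx": 0,"ry": 0,"rz": 0},{"tx": 0,"ty": 0,"tz": 0,"rx": 0,"ry": 0,"rz": 0},{"tx": 0,"ty": 0,"tz": 0,"rx": 0,"ry": 0,"rz": 0}]}}

```text
time: 2.85
tool_pos: [502.9, -269.3, 119.9]
tcp_rot: [3.141, 0.001, 1.571]
contact_force: [-2.8, 1.3, 7.7]
grip_width: 16.7
finger_force: 4.2
```

Request:
{"fn": "carry_out", "kwargs": {"plan": [{"tx": 0,"ty": 0,"tz": -3,"rx": 0,"ry": 0,"rz": 0},{"tx": 0,"ty": 0,"tz": -3,"rx": 0,"ry": 0,"rz": 0},{"tx": 0,"ty": 0,"tz": -2,"rx": 0,"ry": 0,"rz": 0},{"tx": 0,"ty": 0,"tz": 0,"rx": 0,"ry": 0,"rz": 0},{"tx": 0,"ty": 0,"tz": 0,"rx": 0,"ry": 0,"rz": 0}]}}

```text
time: 3.35
tool_pos: [504.0, -269.6, 113.5]
tcp_rot: [3.138, 0.002, 1.571]
contact_force: [-3.1, 1.1, 13.8]
grip_width: 0.2
finger_force: 6.8
```

The fingers closed fully, so something is off. I'll look.

```bash
python3 - <<'E'
from m import *
o=bot.get_obs();print(o['tool_pos'],o['contact_force'],o['moment'],o['grip_width'])
for n,f,u in(('wrist','w2',1),('scene','s2',0),('side','d2',0)):
    cap(n,f)
    try: c,s=red(f);print(f,c,s,[plane(f,*c,z,u).round(1) for z in(132,143)])
    except Exception as e: print(f,e)
w=np.load('pics/w2.npz')['im'];s=np.load('pics/s2.npz')['im'];d=np.load('pics/d2.npz')['im']
o=np.zeros((600,800,3),np.uint8);o[:300,:400]=cv2.resize(w,(400,300))
o[:300,400:]=cv2.resize(s[240:315,170:270],(400,300),interpolation=2);o[300:,400:]=cv2.resize(d[110:185,260:360],(400,300),interpolation=2)
cv2.imwrite('pics/m2.png',o[...,::-1])
E
```

```text
[ 503.99637356 -269.59707678  113.46824558] [-3.05435336  1.07263748 13.77470206] [ 0.32162636  0.48041004 -0.01044108] 0.169469222619432
w2 [274.94449418 233.01342883] [ 242  218   68   30 1117] [array([ 502.6, -255.2,  132. ]), array([ 502.7, -251.2,  143. ])]
s2 [210.875 290.   ] [210 288   3   5   8] [array([ 504.8, -284.5,  132. ]), array([ 510.7, -286.6,  143. ])]
d2 [306.26865672 156.        ] [301 152  12   9  67] [array([ 494. , -253.4,  132. ]), array([ 486.8, -238.2,  143. ])]
```

View pics/m2.png

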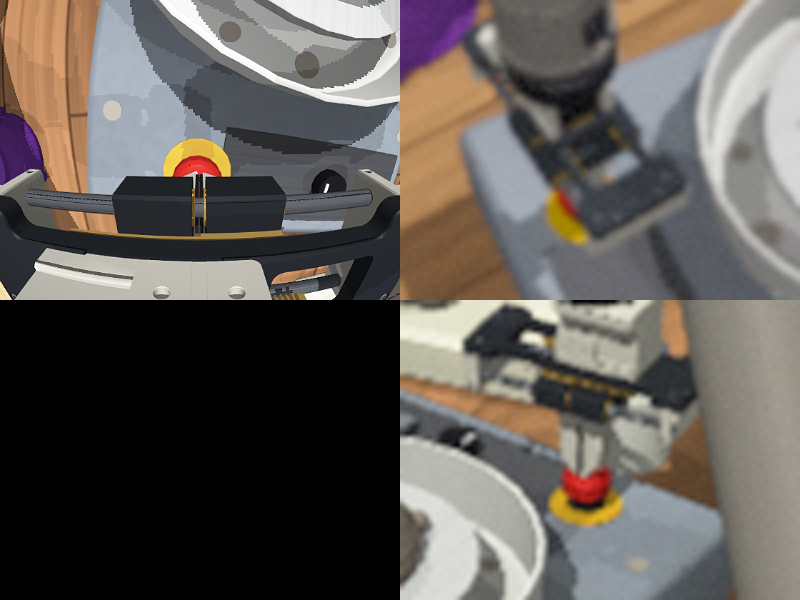

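```bash
python3 - <<'E'
from h import *
def pr(f,X):
    d=np.load(f'pics/{f}.npz');c=d['R']@X+d['t'];p=d['K']@c;return (p[:2]/p[2]).round(1)
for z in(100,113.5,125,135,143):print(z,pr('d2',np.array([503,-270,z])),pr('s2',np.array([503,-270,z])))
# initial pose: tip in side0/scene0
print(pr('side0',np.array([525,0,205])),pr('scene0',np.array([525,0,205])))
print([pr('side0',np.array([525+s,0,z])) for s in(-55,55) for z in (205,225)])
im=np.load('pics/d2.npz')['im'];m=((im[...,0].astype(int)>im[...,2]+80)&(im[...,1]>110)).astype(np.uint8);m[:, :290]=0;m[:,330:]=0;m[:150]=0;m[180:]=0
ys,xs=np.nonzero(m);print('yellow',xs.mean(),ys.mean(),xs.min(),xs.max(),ys.min(),ys.max())
print(im[146:168,306].tolist())
E
```

```text
100 [305.8 161.1] [215.9 292.4]
113.5 [305.9 157.6] [215.5 290.2]
125 [306.  154.6] [215.2 288.3]
135 [306.1 152. ] [214.8 286.6]
143 [306.2 149.9] [214.6 285.2]
[256.6 174.5] [296.3 235.3]
[array([273.7, 180. ]), array([273.6, 174.1]), array([239.9, 169.1]), array([239.6, 163.2])]
yellow 300.60305343511453 165.13740458015266 290 326 151 179
[[168, 166, 154], [166, 164, 151], [165, 162, 152], [168, 166, 153], [165, 163, 150], [165, 163, 150], [174, 172, 157], [164, 157, 146], [178, 101, 93], [210, 49, 39], [218, 54, 46], [196, 43, 40], [165, 29, 25], [169, 27, 23], [127, 23, 20], [22, 23, 18], [65, 55, 27], [153, 121, 31], [197, 155, 37], [204, 159, 34], [177, 156, 112], [141, 148, 155]]
```

The picture shows the closed fingertips resting on top of the head. The tips really end about 20 mm above the reported TCP, and the start view shows the same offset (tip row 174 against 180 predicted). At 14 N the head is pressed to its end stop, so it should be locked. I lift, open, and go down around the rim, about 20 mm lower by reading.

Request:
{"fn": "carry_out", "kwargs": {"plan": [{"tx": 0,"ty": 0,"tz": 35,"rx": 0,"ry": 0,"rz": 0},{"tx": 0,"ty": 0,"tz": 0,"rx": 0,"ry": 0,"rz": 0}]}}

```text
time: 3.7
tool_pos: [505.2, -270.4, 150.2]
tcp_rot: [3.135, 0.004, 1.571]
contact_force: [0.7, -0.7, 1.0]
grip_width: 0.4
finger_force: 0.0
```

Request:
{"fn": "carry_out", "kwargs": {"plan": [{"tx": 0,"ty": 0,"tz": 0,"rx": 0,"ry": 0,"rz": 0},{"tx": 0,"ty": 0,"tz": 0,"rx": 0,"ry": 0,"rz": 0},{"tx": 0,"ty": 0,"tz": 0,"rx": 0,"ry": 0,"rz": 0},{"tx": 0,"ty": 0,"tz": 0,"rx": 0,"ry": 0,"rz": 0},{"tx": 0,"ty": 0,"tz": 0,"rx": 0,"ry": 0,"rz": 0},{"tx": 0,"ty": 0,"tz": 0,"rx": 0,"ry": 0,"rz": 0},{"tx": 0,"ty": 0,"tz": 0,"rx": 0,"ry": 0,"rz": 0},{"tx": 0,"ty": 0,"tz": 0,"rx": 0,"ry": 0,"rz": 0},{"tx": 0,"ty": 0,"tz": 0,"rx": 0,"ry": 0,"rz": 0},{"tx": 0,"ty": 0,"tz": 0,"rx": 0,"ry": 0,"rz": 0}], "gripper": 0}}

```text
time: 4.7
tool_pos: [503.0, -269.0, 146.2]
tcp_rot: [3.141, 0.0, 1.571]
contact_force: [-0.0, 0.2, 0.4]
grip_width: 75.7
finger_force: 0.0
```

```bash
python3 - <<'E'
from m import *
o=bot.get_obs();print(o['tool_pos'],o['contact_force'],o['grip_width'])
cap('side','d3');cap('scene','s3');cap('wrist','w3');print([red(f) for f in('d1','d3','s1','s3','w1','w3')])
c,s=red('w3');print(plane('w3',*c,127,True))
E
```

```text
[ 503.01270792 -268.99150812  146.16887286] [-0.03668741  0.21974572  0.37124582] 75.71698069221736
[(array([306.23943662, 153.63380282]), array([301, 149,  12,  10,  71], dtype=int32)), (array([306.05194805, 154.55844156]), array([301, 150,  12,  10,  77], dtype=int32)), (array([215.01282051, 287.53846154]), array([210, 281,  11,  12,  78], dtype=int32)), (array([211. , 289.5]), array([210, 287,   3,   6,  10], dtype=int32)), (array([277.90426458, 199.77719756]), array([ 257,  178,   43,   42, 1149], dtype=int32)), (array([277.12380588, 236.39701949]), array([ 247,  206,   61,   61, 2617], dtype=int32))]
[ 502.65936963 -270.34962587  127.        ]
```

The side view shows the head about 1 px lower after release, so it is locked. Now I descend around it.

Request:
{"fn": "carry_out", "kwargs": {"plan": [{"tx": 0,"ty": 0,"tz": -15,"rx": 0,"ry": 0,"rz": 0},{"tx": 0,"ty": 0,"tz": -12,"rx": 0,"ry": 0,"rz": 0},{"tx": 0,"ty": -1,"tz": -10,"rx": 0,"ry": 0,"rz": 0},{"tx": 0,"ty": 0,"tz": -6,"rx": 0,"ry": 0,"rz": 0},{"tx": 0,"ty": 0,"tz": 0,"rx": 0,"ry": 0,"rz": 0},{"tx": 0,"ty": 0,"tz": 0,"rx": 0,"ry": 0,"rz": 0}]}}

```text
time: 5.45
tool_pos: [503.2, -270.1, 103.3]
tcp_rot: [3.141, 0.0, 1.571]
contact_force: [0.7, 0.4, -0.2]
grip_width: 91.6
finger_force: 0.0
```

Request:
{"fn": "carry_out", "kwargs": {"plan": [{"tx": 0,"ty": 0,"tz": -3,"rx": 0,"ry": 0,"rz": 0},{"tx": 0,"ty": 0,"tz": -3,"rx": 0,"ry": 0,"rz": 0},{"tx": 0,"ty": 0,"tz": 0,"rx": 0,"ry": 0,"rz": 0}]}}

```text
time: 5.75
tool_pos: [502.9, -269.8, 96.9]
tcp_rot: [-3.141, -0.0, 1.571]
contact_force: [0.2, -0.1, 0.1]
grip_width: 91.5
finger_force: 0.0
```

Request:
{"fn": "carry_out", "kwargs": {"plan": [{"tx": 0,"ty": 0,"tz": 0,"rx": 0,"ry": 0,"rz": 0},{"tx": 0,"ty": 0,"tz": 0,"rx": 0,"ry": 0,"rz": 0},{"tx": 0,"ty": 0,"tz": 0,"rx": 0,"ry": 0,"rz": 0},{"tx": 0,"ty": 0,"tz": 0,"rx": 0,"ry": 0,"rz": 0},{"tx": 0,"ty": 0,"tz": 0,"rx": 0,"ry": 0,"rz": 0},{"tx": 0,"ty": 0,"tz": 0,"rx": 0,"ry": 0,"rz": 0},{"tx": 0,"ty": 0,"tz": 0,"rx": 0,"ry": 0,"rz": 0},{"tx": 0,"ty": 0,"tz": 0,"rx": 0,"ry": 0,"rz": 0},{"tx": 0,"ty": 0,"tz": 0,"rx": 0,"ry": 0,"rz": 0},{"tx": 0,"ty": 0,"tz": 0,"rx": 0,"ry": 0,"rz": 0}], "gripper": 1}}

```text
time: 6.75
tool_pos: [502.4, -269.9, 97.0]
tcp_rot: [-3.14, -0.0, 1.571]
contact_force: [-4.1, -1.2, 2.6]
grip_width: 38.1
finger_force: 30.0
```

The rim is gripped at 38 mm and 30 N. Now I turn it clockwise by 0.8 rad.

Request:
{"fn": "carry_out", "kwargs": {"plan": [{"tx": 0,"ty": 0,"tz": 0,"rx": 0,"ry": 0,"rz": -0.1},{"tx": 0,"ty": 0,"tz": 0,"rx": 0,"ry": 0,"rz": -0.1},{"tx": 0,"ty": 0,"tz": 0,"rx": 0,"ry": 0,"rz": -0.1},{"tx": 0,"ty": 0,"tz": 0,"rx": 0,"ry": 0,"rz": -0.1},{"tx": 0,"ty": 0,"tz": 0,"rx": 0,"ry": 0,"rz": -0.1},{"tx": 0,"ty": 0,"tz": 0,"rx": 0,"ry": 0,"rz": -0.1},{"tx": 0,"ty": 0,"tz": 0,"rx": 0,"ry": 0,"rz": -0.1},{"tx": 0,"ty": 0,"tz": 0,"rx": 0,"ry": 0,"rz": -0.1},{"tx": 0,"ty": 0,"tz": 0,"rx": 0,"ry": 0,"rz": 0},{"tx": 0,"ty": 0,"tz": 0,"rx": 0,"ry": 0,"rz": 0}]}}

```text
time: 7.75
tool_pos: [502.8, -270.1, 97.4]
tcp_rot: [3.141, 0.0, 0.774]
contact_force: [-5.1, -0.0, 4.7]
grip_width: 38.3
finger_force: 30.0
```

```bash
python3 - <<'E'
from m import *
o=bot.get_obs();print(o['moment'],o['joint_positions'].round(2));cap('wrist','w4');cap('side','d4');print(red('d4'))
o=np.zeros((300,800,3),np.uint8);o[:,:400]=np.load('pics/w3.npz')['im'][90:390,100:500];o[:,400:]=np.load('pics/w4.npz')['im'][90:390,100:500]
cv2.imwrite('pics/m4.png',o[...,::-1])
E
```

```text
[-0.08049872  0.90879948  0.04302917] [-0.63  0.53  1.54 -0.    1.07  0.17]
(array([302.27777778, 155.22222222]), array([301, 152,   4,   7,  18], dtype=int32))
```

View pics/m4.png

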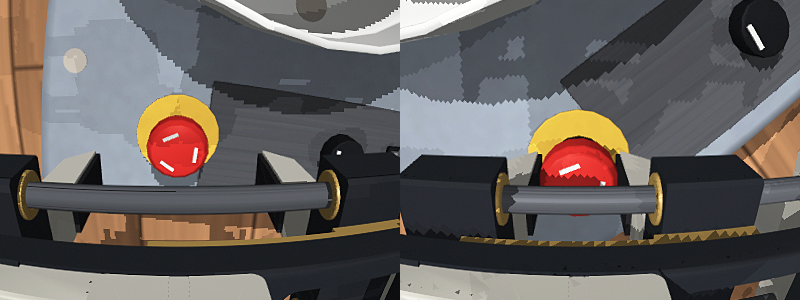

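The arrow marks kept their place relative to the gripper, so the head turned with it by about 0.8 rad, and there is an upward push. I let it rise while held, then release.

Request:
{"fn": "carry_out", "kwargs": {"plan": [{"tx": 0,"ty": 0,"tz": 3,"rx": 0,"ry": 0,"rz": 0},{"tx": 0,"ty": 0,"tz": 3,"rx": 0,"ry": 0,"rz": 0},{"tx": 0,"ty": 0,"tz": 0,"rx": 0,"ry": 0,"rz": 0}]}}

```text
time: 8.15
tool_pos: [502.7, -270.1, 102.4]
tcp_rot: [-3.141, 0.0, 0.772]
contact_force: [-4.0, -2.8, -4.8]
grip_width: 38.1
finger_force: 30.0
```

Request:
{"fn": "carry_out", "kwargs": {"plan": [{"tx": 0,"ty": 0,"tz": 0,"rx": 0,"ry": 0,"rz": 0},{"tx": 0,"ty": 0,"tz": 0,"rx": 0,"ry": 0,"rz": 0},{"tx": 0,"ty": 0,"tz": 0,"rx": 0,"ry": 0,"rz": 0},{"tx": 0,"ty": 0,"tz": 0,"rx": 0,"ry": 0,"rz": 0},{"tx": 0,"ty": 0,"tz": 0,"rx": 0,"ry": 0,"rz": 0},{"tx": 0,"ty": 0,"tz": 0,"rx": 0,"ry": 0,"rz": 0},{"tx": 0,"ty": 0,"tz": 0,"rx": 0,"ry": 0,"rz": 0},{"tx": 0,"ty": 0,"tz": 0,"rx": 0,"ry": 0,"rz": 0}], "gripper": 0}}

```text
time: 8.95
tool_pos: [503.0, -270.0, 103.1]
tcp_rot: [3.141, -0.0, 0.771]
contact_force: [0.0, 0.4, -0.1]
grip_width: 91.5
finger_force: 0.0
```

Request:
{"fn": "carry_out", "kwargs": {"plan": [{"tx": 0,"ty": 0,"tz": 40,"rx": 0,"ry": 0,"rz": 0.1},{"tx": 0,"ty": 0,"tz": 40,"rx": 0,"ry": 0,"rz": 0.1},{"tx": 0,"ty": 0,"tz": 40,"rx": 0,"ry": 0,"rz": 0.1},{"tx": 0,"ty": 0,"tz": 27,"rx": 0,"ry": 0,"rz": 0.1},{"tx": 0,"ty": 0,"tz": 0,"rx": 0,"ry": 0,"rz": 0.1},{"tx": 0,"ty": 0,"tz": 0,"rx": 0,"ry": 0,"rz": 0.1},{"tx": 0,"ty": 0,"tz": 0,"rx": 0,"ry": 0,"rz": 0.1},{"tx": 0,"ty": 0,"tz": 0,"rx": 0,"ry": 0,"rz": 0.1},{"tx": 0,"ty": 0,"tz": 0,"rx": 0,"ry": 0,"rz": 0},{"tx": 0,"ty": 0,"tz": 0,"rx": 0,"ry": 0,"rz": 0}]}}

```text
time: 9.95
tool_pos: [503.0, -269.9, 250.1]
tcp_rot: [3.142, -0.0, 1.568]
contact_force: [-0.5, 0.1, 0.5]
grip_width: 92.0
finger_force: 0.0
```

```bash
python3 - <<'E'
from m import *
o=bot.get_obs();print(o['tool_pos'],o['tcp_rot'])
cap('wrist','w5');cap('side','d5');cap('scene','s5')
for f in('w1','w5','d1','d3','d5','s1','s5'):print(f,red(f))
E
```

```text
[ 502.99812251 -269.94358166  250.10810629] [ 3.14155975e+00 -3.18869482e-05  1.56819655e+00]
w1 (array([277.90426458, 199.77719756]), array([ 257,  178,   43,   42, 1149], dtype=int32))
w5 (array([277.41832325, 200.08297321]), array([ 257,  179,   42,   42, 1157], dtype=int32))
d1 (array([306.23943662, 153.63380282]), array([301, 149,  12,  10,  71], dtype=int32))
d3 (array([306.05194805, 154.55844156]), array([301, 150,  12,  10,  77], dtype=int32))
d5 (array([306.18571429, 153.67142857]), array([301, 149,  12,  10,  70], dtype=int32))
s1 (array([215.01282051, 287.53846154]), array([210, 281,  11,  12,  78], dtype=int32))
s5 (array([214.87671233, 287.67123288]), array([210, 281,  11,  12,  73], dtype=int32))
```

The head is back up, with all views matching their values from before the press. Next I measure the tool axis, the outside look-alikes (for clearance) and the bowl foot.

```bash
python3 - <<'E'
from h import *
s=np.load('pics/s5.npz')['im'].astype(int);d=np.load('pics/d5.npz')['im'].astype(int)
for n,p,q in [('foot',(302.3,260.3),(239,156.8)),('blue butt',(394,233),(160.5,226)),('blue end',(386,258),(165.5,260)),('small butt',(404.5,229),(150,251)),('small end',(398,250),(152.5,283))]:
    X,e=tri(ray('s5',*p),ray('d5',*q));print(n,X.round(1),np.round(e,1))
hs=cv2.cvtColor(np.load('pics/s5.npz')['im'],cv2.COLOR_RGB2HSV);hd=cv2.cvtColor(np.load('pics/d5.npz')['im'],cv2.COLOR_RGB2HSV)
print('scene px', [s[y,391].tolist() for y in(200,205,210)],s[214,400],'side',[d[y,171].tolist() for y in(258,265,272)],d[280,160])
# handle rows: edges by blurred gradient
for nm,im,y0,y1,x0,x1 in(('s',s,196,220,378,404),('d',d,248,286,160,186)):
    for y in range(y0,y1,3): print(nm,y,im[y,x0:x1].sum(1).tolist())
E
```

```text
foot [609.  -40.3 214.2] [0.8 0.8]
blue butt [658.7 270.3 162.3] [3.1 3.1]
blue end [665.4 265.1  33. ] [1.6 1.6]
small butt [650.4 330.8 127.1] [3.6 3.6]
small end [656.4 333.9  10.4] [0.1 0.1]
scene px [[161, 131, 90], [129, 104, 72], [129, 104, 72]] [138 102  68] side [[151, 122, 84], [151, 122, 83], [147, 118, 81]] [164 110  65]
s 196 [145, 220, 328, 398, 416, 408, 403, 391, 377, 361, 354, 373, 388, 412, 422, 436, 434, 437, 437, 424, 425, 416, 400, 396, 396, 394]
s 199 [200, 304, 368, 369, 364, 362, 376, 396, 416, 429, 426, 410, 405, 446, 493, 497, 486, 447, 425, 415, 404, 399, 394, 392, 397, 397]
s 202 [269, 351, 390, 420, 433, 432, 433, 437, 433, 421, 401, 351, 312, 315, 304, 317, 350, 384, 415, 413, 405, 388, 383, 382, 394, 392]
s 205 [308, 332, 346, 355, 379, 391, 422, 420, 416, 394, 336, 302, 307, 305, 295, 319, 362, 398, 415, 415, 415, 401, 370, 335, 321, 311]
s 208 [300, 341, 344, 363, 368, 370, 389, 395, 379, 344, 312, 304, 297, 300, 313, 360, 410, 415, 394, 346, 303, 289, 280, 266, 271, 263]
s 211 [350, 355, 343, 337, 321, 334, 335, 344, 329, 306, 294, 293, 281, 305, 357
[... 1411 characters left out ...]
 424, 435, 439]
d 272 [305, 303, 298, 322, 362, 386, 384, 353, 364, 372, 363, 346, 329, 309, 279, 273, 335, 377, 371, 374, 377, 372, 390, 383, 383, 386]
d 275 [236, 313, 375, 382, 383, 362, 333, 321, 325, 345, 354, 357, 341, 311, 282, 272, 241, 223, 233, 213, 227, 219, 242, 268, 294, 301]
d 278 [352, 356, 358, 341, 317, 319, 345, 344, 312, 349, 366, 347, 342, 324, 292, 268, 249, 209, 208, 197, 205, 253, 331, 351, 358, 361]
d 281 [330, 305, 319, 319, 320, 315, 321, 314, 319, 249, 303, 358, 347, 328, 318, 291, 257, 208, 279, 329, 334, 333, 333, 332, 334, 329]
d 284 [350, 352, 349, 333, 339, 332, 332, 333, 342, 352, 323, 324, 329, 325, 310, 314, 304, 312, 325, 322, 323, 321, 335, 335, 338, 334]
```

The foot measures (609,-40,214), which matches 215. The handle axis is at about (564.5,348), and the outside tools are clear of the fingers. Now to the rack at height, turning so the fingers close across the row.

Request:
{"fn": "carry_out", "kwargs": {"plan": [{"tx": 0,"ty": 0,"tz": 45,"rx": 0,"ry": 0,"rz": -0.12},{"tx": 4,"ty": 40,"tz": 0,"rx": 0,"ry": 0,"rz": -0.12},{"tx": 4,"ty": 40,"tz": 0,"rx": 0,"ry": 0,"rz": -0.12},{"tx": 4,"ty": 40,"tz": 0,"rx": 0,"ry": 0,"rz": -0.12},{"tx": 4,"ty": 40,"tz": 0,"rx": 0,"ry": 0,"rz": -0.12},{"tx": 4,"ty": 40,"tz": 0,"rx": 0,"ry": 0,"rz": -0.12},{"tx": 4,"ty": 40,"tz": 0,"rx": 0,"ry": 0,"rz": -0.12},{"tx": 4,"ty": 40,"tz": 0,"rx": 0,"ry": 0,"rz": -0.12},{"tx": 4,"ty": 40,"tz": 0,"rx": 0,"ry": 0,"rz": -0.12},{"tx": 4,"ty": 40,"tz": 0,"rx": 0,"ry": 0,"rz": -0.12},{"tx": 4,"ty": 40,"tz": 0,"rx": 0,"ry": 0,"rz": -0.12},{"tx": 4,"ty": 40,"tz": 0,"rx": 0,"ry": 0,"rz": -0.12}]}}

```text
time: 11.3
tool_pos: [546.9, 171.7, 295.2]
tcp_rot: [3.141, -0.0, 0.125]
contact_force: [1.2, 0.4, 0.2]
grip_width: 91.8
finger_force: 0.0
```

Request:
{"fn": "carry_out", "kwargs": {"plan": [{"tx": 4,"ty": 40,"tz": 0,"rx": 0,"ry": 0,"rz": 0},{"tx": 4,"ty": 40,"tz": 0,"rx": 0,"ry": 0,"rz": 0},{"tx": 4,"ty": 40,"tz": 0,"rx": 0,"ry": 0,"rz": 0},{"tx": 4,"ty": 38,"tz": 0,"rx": 0,"ry": 0,"rz": 0},{"tx": 0,"ty": 0,"tz": -40,"rx": 0,"ry": 0,"rz": 0},{"tx": 0,"ty": 0,"tz": 0,"rx": 0,"ry": 0,"rz": 0},{"tx": 0,"ty": 0,"tz": 0,"rx": 0,"ry": 0,"rz": 0}]}}

```text
time: 12.0
tool_pos: [562.7, 327.5, 254.8]
tcp_rot: [3.141, 0.002, 0.13]
contact_force: [0.5, -0.9, 0.7]
grip_width: 91.9
finger_force: 0.0
```

```bash
python3 - <<'E'
from h import *
o=bot.get_obs();print(o['tool_pos'],o['tcp_rot'],o['joint_positions'].round(2))
im=cap('wrist','w6');m=bot.camera_model('wrist');print((-np.array(m['R']).T@m['t']).round(1),np.array(m['R']).round(2))
E
```

```text
[562.67847008 327.48206156 254.83151123] [3.14059808e+00 2.28930112e-03 1.29975180e-01] [ 0.41  0.56  1.04 -0.    1.55  1.85]
[634.8 336.8 436.3] [[ 0.13 -0.99  0.  ]
 [-0.96 -0.12  0.26]
 [-0.26 -0.03 -0.96]]
```

View pics/w6.png

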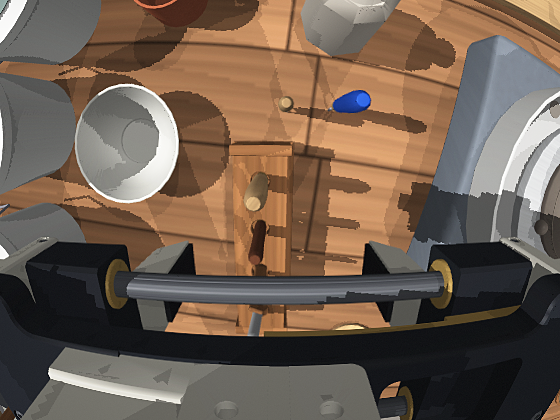

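The wrist view shows the light handle at the rack's end, with its butt at about (257,201) and its hole at about (260,177). The dark neighbour is at (259,235), and the small light and blue tools are outside at (287,103) and (352,101).

```bash
python3 - <<'E'
from h import *
for p,z in(((257,201),177),((260,177),77)):print(p,plane('w6',*p,z,True).round(1))
d=np.load('pics/w6.npz')
def prw(X):
    c=d['R']@X+d['t'];K=d['K'];th=np.arctan2(np.hypot(c[0],c[1]),c[2]);u=c[:2]/np.hypot(c[0],c[1])*th;return K[0,0]*u[0]+K[0,2],K[1,1]*u[1]+K[1,2]
print('px of 564.5,347,177',prw(np.array([564.5,347,177.])))
# light-wood colour mask around butt
im=d['im'].astype(int)
for y in (190,196,200,204,208):print(y,im[y,240:275].sum(1).tolist())
E
```

```text
(257, 201) [568.6 345.9 177. ]
(260, 177) [570.9 349.1  77. ]
px of 564.5,347,177 (np.float64(255.09794382001115), np.float64(205.6562110940951))
190 [378, 370, 366, 357, 346, 346, 369, 372, 367, 369, 347, 333, 316, 298, 288, 275, 273, 263, 267, 253, 252, 251, 244, 232, 237, 244, 233, 204, 371, 361, 364, 364, 196, 207, 214]
196 [431, 433, 369, 313, 390, 455, 441, 431, 429, 413, 398, 359, 347, 383, 333, 284, 288, 261, 240, 240, 222, 214, 214, 217, 229, 221, 218, 323, 387, 374, 371, 377, 376, 370, 370]
200 [444, 406, 392, 401, 440, 449, 447, 580, 551, 542, 542, 555, 536, 507, 502, 519, 518, 507, 478, 357, 211, 234, 238, 234, 220, 208, 296, 382, 374, 372, 375, 376, 377, 373, 370]
204 [452, 401, 383, 371, 391, 438, 568, 553, 559, 541, 505, 502, 522, 515, 498, 485, 482, 495, 520, 564, 385, 192, 219, 204, 237, 363, 361, 369, 373, 369, 376, 374, 378, 369, 365]
208 [406, 396, 385, 377, 376, 376, 287, 370, 496, 540, 524, 509, 497, 483, 495, 518, 548, 555, 455, 227, 164, 179, 317, 372, 377, 347, 359, 365, 368, 366, 382, 378, 374, 369, 361]
```

Butt at (565.5,348) from the wrist view, against (564.5,346) from the fixed cameras; these agree. I descend with the TCP reading to 120 (tips at about 141) and grip.

Request:
{"fn": "carry_out", "kwargs": {"plan": [{"tx": 3,"ty": 20,"tz": 0,"rx": 0,"ry": 0,"rz": 0},{"tx": 0,"ty": 0,"tz": -30,"rx": 0,"ry": 0,"rz": 0},{"tx": 0,"ty": 0,"tz": -30,"rx": 0,"ry": 0,"rz": 0},{"tx": 0,"ty": 0,"tz": -25,"rx": 0,"ry": 0,"rz": 0},{"tx": 0,"ty": 0,"tz": -20,"rx": 0,"ry": 0,"rz": 0},{"tx": 0,"ty": 0,"tz": -15,"rx": 0,"ry": 0,"rz": 0},{"tx": 0,"ty": 0,"tz": -10,"rx": 0,"ry": 0,"rz": 0},{"tx": 0,"ty": 0,"tz": -5,"rx": 0,"ry": 0,"rz": 0},{"tx": 0,"ty": 0,"tz": 0,"rx": 0,"ry": 0,"rz": 0},{"tx": 0,"ty": 0,"tz": 0,"rx": 0,"ry": 0,"rz": 0}]}}

```text
time: 13.05
tool_pos: [566.7, 348.1, 121.4]
tcp_rot: [-3.141, -0.002, 0.131]
contact_force: [-0.4, 0.5, 0.4]
grip_width: 91.3
finger_force: 0.0
```

```bash
python3 - <<'E'
from h import *
o=bot.get_obs();print(o['tool_pos'],o['contact_force'])
cap('side','d7');cap('scene','s7');cap('wrist','w7')
d=np.load('pics/d7.npz')['im'].astype(int)
for y in range(246,288,4):print(y,d[y,160:184].sum(1).tolist())
E
```

```text
[566.69113357 348.14710577 121.41730882] [-0.41796611  0.53250007  0.41156956]
246 [125, 101, 72, 93, 148, 256, 375, 431, 399, 275, 161, 184, 194, 292, 374, 328, 185, 62, 57, 82, 40, 48, 148, 306]
250 [133, 130, 125, 136, 128, 140, 154, 143, 178, 189, 274, 366, 401, 400, 409, 426, 423, 419, 404, 352, 333, 292, 199, 257]
254 [105, 75, 67, 60, 84, 72, 69, 74, 116, 199, 222, 229, 258, 373, 424, 425, 431, 436, 427, 385, 305, 241, 249, 251]
258 [230, 147, 84, 55, 76, 62, 68, 87, 141, 220, 235, 240, 234, 269, 330, 309, 262, 251, 256, 261, 265, 326, 360, 412]
262 [292, 240, 135, 70, 101, 179, 211, 233, 221, 237, 240, 245, 238, 230, 241, 253, 260, 262, 271, 272, 322, 420, 461, 464]
266 [433, 288, 364, 413, 427, 364, 301, 255, 217, 226, 232, 245, 242, 241, 275, 278, 273, 347, 438, 458, 466, 449, 443, 440]
270 [305, 289, 313, 366, 372, 375, 395, 344, 266, 227, 233, 246, 244, 253, 273, 321, 419, 456, 455, 443, 446, 458, 452, 457]
274 [284, 285, 296, 296, 369, 398, 370, 352, 341, 276, 228, 233, 247, 246, 260, 265, 254, 238, 237, 255, 314, 331, 373, 414]
278 [382, 377, 383, 352, 327, 330, 371, 362, 346, 330, 258, 225, 234, 233, 246, 256, 246, 231, 209, 208, 234, 224, 230, 231]
282 [334, 327, 331, 330, 333, 328, 342, 336, 338, 255, 320, 369, 361, 346, 340, 311, 282, 254, 313, 357, 333, 302, 320, 344]
286 [391, 382, 383, 384, 363, 354, 348, 350, 347, 339, 334, 334, 326, 328, 309, 311, 296, 300, 303, 304, 300, 296, 307, 294]
```

Request:
{"fn": "carry_out", "kwargs": {"plan": [{"tx": 0,"ty": 0,"tz": 0,"rx": 0,"ry": 0,"rz": 0},{"tx": 0,"ty": 0,"tz": 0,"rx": 0,"ry": 0,"rz": 0},{"tx": 0,"ty": 0,"tz": 0,"rx": 0,"ry": 0,"rz": 0},{"tx": 0,"ty": 0,"tz": 0,"rx": 0,"ry": 0,"rz": 0},{"tx": 0,"ty": 0,"tz": 0,"rx": 0,"ry": 0,"rz": 0},{"tx": 0,"ty": 0,"tz": 0,"rx": 0,"ry": 0,"rz": 0},{"tx": 0,"ty": 0,"tz": 0,"rx": 0,"ry": 0,"rz": 0},{"tx": 0,"ty": 0,"tz": 0,"rx": 0,"ry": 0,"rz": 0},{"tx": 0,"ty": 0,"tz": 0,"rx": 0,"ry": 0,"rz": 0},{"tx": 0,"ty": 0,"tz": 0,"rx": 0,"ry": 0,"rz": 0},{"tx": 0,"ty": 0,"tz": 0,"rx": 0,"ry": 0,"rz": 0},{"tx": 0,"ty": 0,"tz": 0,"rx": 0,"ry": 0,"rz": 0}], "gripper": 1}}

```text
time: 14.4
tool_pos: [566.0, 348.0, 120.2]
tcp_rot: [3.142, -0.0, 0.131]
contact_force: [0.1, 0.1, 0.3]
grip_width: 19.5
finger_force: 30.0
```

The handle is held at 19.5 mm and 30 N; the stop also read about 2 mm narrow, so this is consistent with 21 mm. I draw it straight up.

Request:
{"fn": "carry_out", "kwargs": {"plan": [{"tx": 0,"ty": 0,"tz": 6,"rx": 0,"ry": 0,"rz": 0},{"tx": 0,"ty": 0,"tz": 10,"rx": 0,"ry": 0,"rz": 0},{"tx": 0,"ty": 0,"tz": 14,"rx": 0,"ry": 0,"rz": 0},{"tx": 0,"ty": 0,"tz": 15,"rx": 0,"ry": 0,"rz": 0},{"tx": 0,"ty": 0,"tz": 15,"rx": 0,"ry": 0,"rz": 0},{"tx": 0,"ty": 0,"tz": 15,"rx": 0,"ry": 0,"rz": 0},{"tx": 0,"ty": 0,"tz": 20,"rx": 0,"ry": 0,"rz": 0},{"tx": 0,"ty": 0,"tz": 30,"rx": 0,"ry": 0,"rz": 0},{"tx": 0,"ty": 0,"tz": 35,"rx": 0,"ry": 0,"rz": 0},{"tx": 0,"ty": 0,"tz": 35,"rx": 0,"ry": 0,"rz": 0},{"tx": 0,"ty": 0,"tz": 35,"rx": 0,"ry": 0,"rz": 0},{"tx": 0,"ty": 0,"tz": 0,"rx": 0,"ry": 0,"rz": 0}]}}

```text
time: 15.6
tool_pos: [567.1, 348.5, 357.4]
tcp_rot: [-3.138, -0.011, 0.131]
contact_force: [0.6, 0.5, 0.5]
grip_width: 19.9
finger_force: 30.0
```

```bash
python3 - <<'E'
from h import *
o=bot.get_obs();print(o['tool_pos'],o['joint_positions'].round(2),o['contact_force'].round(1),o['grip_width'])
cap('side','d8');cap('scene','s8')
def pr(f,X):
    d=np.load(f'pics/{f}.npz');c=d['R']@X+d['t'];p=d['K']@c;return (p[:2]/p[2]).round(1)
for z in(240,280,320,370):
    for f in('d8','s8'):
        X=np.array([566,348,z]);u,v=pr(f,X);im=np.load(f'pics/{f}.npz')['im'];ui,vi=int(round(u)),int(round(v));print(z,f,u,v,im[vi,ui-8:ui+9].tolist() if 8<ui<550 and 0<=vi<420 else '')
# holes: neighbours unmoved between d5 and d8
for f,g,sl in(('d5','d8',np.s_[260:315,180:260]),('s5','s8',np.s_[170:205,345:385])):
    a=np.load(f'pics/{f}.npz')['im'][sl].astype(int);b=np.load(f'pics/{g}.npz')['im'][sl].astype(int);print('diff',(abs(a-b).sum(2)>90).sum())
E
```

```text
[567.09757659 348.52618072 357.35305314] [ 0.44  0.58  0.73 -0.    1.82  1.88] [0.6 0.5 0.5] 19.941968902348762
240 d8 165.0 232.1 [[32, 77, 168], [34, 78, 170], [30, 72, 163], [23, 66, 151], [29, 67, 140], [19, 52, 119], [38, 54, 96], [90, 73, 72], [105, 76, 51], [104, 78, 53], [105, 76, 50], [106, 76, 51], [110, 80, 53], [142, 102, 66], [182, 132, 88], [193, 139, 92], [189, 138, 92]]
240 s8 396.4 186.4 [[125, 90, 60], [125, 90, 58], [125, 90, 58], [126, 91, 59], [126, 91, 61], [126, 87, 57], [130, 93, 64], [127, 91, 60], [125, 91, 61], [125, 94, 68], [125, 96, 75], [118, 92, 71], [120, 92, 69], [118, 87, 59], [115, 82, 54], [115, 82, 56], [108, 81, 52]]
280 d8 162.7 218.9 [[165, 119, 76], [172, 123, 81], [174, 126, 83], [176, 125, 86], [171, 126, 78], [173, 139, 73], [165, 133, 64], [147, 118, 57], [121, 99, 46], [128, 97, 56], [170, 123, 79], [186, 137, 89], [190, 137, 91], [194, 141, 93], [199, 146, 97], [199, 144, 95], [197, 140, 94]]
280 s8 399.0 177.8 [[125, 91, 61], [119, 84, 54], [120, 89, 55], [119, 87, 57], [116, 83, 57], [117, 86, 58], [112, 87, 56], [108, 86, 46], [118, 
[... 598 characters left out ...]
60], [119, 92, 60], [121, 92, 63], [122, 96, 74], [122, 105, 90], [122, 113, 106], [125, 118, 115]]
370 d8 157.4 187.4 [[232, 194, 129], [225, 187, 127], [206, 170, 118], [167, 143, 104], [124, 110, 85], [96, 89, 75], [97, 94, 83], [98, 95, 86], [101, 96, 88], [97, 86, 67], [97, 80, 53], [100, 81, 56], [99, 80, 56], [112, 91, 62], [123, 101, 70], [119, 96, 66], [111, 89, 60]]
370 s8 405.4 156.9 [[122, 114, 101], [120, 116, 105], [116, 113, 106], [112, 110, 105], [118, 115, 109], [124, 123, 116], [129, 126, 118], [128, 125, 119], [128, 122, 117], [127, 122, 114], [126, 112, 101], [122, 105, 83], [115, 100, 81], [110, 105, 96], [114, 115, 111], [114, 114, 111], [114, 112, 111]]
diff 109
diff 0
```

The tool is out (brass ferrule seen at z≈280 as expected) and the neighbours are unchanged. I swing over towards the bowl while slanting the loop forward.

Request:
{"fn": "carry_out", "kwargs": {"plan": [{"tx": -3,"ty": -32,"tz": 5,"rx": 0,"ry": -0.065,"rz": 0},{"tx": -3,"ty": -32,"tz": 5,"rx": 0,"ry": -0.065,"rz": 0},{"tx": -3,"ty": -32,"tz": 5,"rx": 0,"ry": -0.065,"rz": 0},{"tx": -3,"ty": -32,"tz": 5,"rx": 0,"ry": -0.065,"rz": 0},{"tx": -3,"ty": -32,"tz": 5,"rx": 0,"ry": -0.065,"rz": 0},{"tx": -3,"ty": -32,"tz": 5,"rx": 0,"ry": -0.065,"rz": 0},{"tx": -3,"ty": -32,"tz": 5,"rx": 0,"ry": -0.065,"rz": 0},{"tx": -3,"ty": -32,"tz": 5,"rx": 0,"ry": -0.065,"rz": 0},{"tx": -3,"ty": -32,"tz": 5,"rx": 0,"ry": -0.065,"rz": 0},{"tx": -3,"ty": -32,"tz": 5,"rx": 0,"ry": -0.065,"rz": 0},{"tx": -3,"ty": -32,"tz": 5,"rx": 0,"ry": -0.065,"rz": 0},{"tx": -3,"ty": -32,"tz": 5,"rx": 0,"ry": -0.065,"rz": 0}]}}

```text
time: 16.9
tool_pos: [528.8, -36.7, 408.9]
tcp_rot: [3.013, -0.772, 0.183]
contact_force: [0.8, 0.3, -0.6]
grip_width: 19.8
finger_force: 30.0
```

Request:
{"fn": "carry_out", "kwargs": {"plan": [{"tx": 0,"ty": 0,"tz": 0,"rx": 0,"ry": 0,"rz": 0},{"tx": 0,"ty": 0,"tz": 0,"rx": 0,"ry": 0,"rz": 0},{"tx": 0,"ty": 0,"tz": 0,"rx": 0,"ry": 0,"rz": 0}]}}

```text
time: 17.2
tool_pos: [529.9, -35.0, 409.5]
tcp_rot: [3.015, -0.77, 0.183]
contact_force: [0.7, 0.6, -0.9]
grip_width: 19.4
finger_force: 30.0
```

```bash
cat > t.py <<'E'
from m import *
def pr(f,X):
    d=np.load(f'pics/{f}.npz');c=d['R']@X+d['t'];p=d['K']@c;return p[:2]/p[2]
def diff(f,g,box,name):
    a=np.load(f'pics/{f}.npz')['im'].astype(int);b=np.load(f'pics/{g}.npz')['im'].astype(int)
    return (abs(a-b).sum(2)>60)
E
python3 - <<'E'
from t import *
o=bot.get_obs();print(o['tool_pos'],o['tcp_rot'],o['joint_positions'].round(2),o['grip_width'])
R=Ro.from_euler('xyz',o['tcp_rot']).as_matrix();print('approach',R[:,2].round(3),'tip est',(o['tool_pos']+108*R[:,2]).round(1))
cap('side','d9');cap('scene','s9')
for f in('d9','s9'):
    im=np.load(f'pics/{f}.npz')['im']
    for k in(-10,30,60,68,80,95,108):
        u,v=pr(f,o['tool_pos']+k*R[:,2]);i,j=int(round(u)),int(round(v));print(f,k,u.round(1),v.round(1),im[j-6:j+7:2,i].tolist())
E
```

```text
[529.93651031 -35.04578519 409.51280405] [ 3.01471553 -0.77003392  0.18276979] [-0.38 -0.18  1.81  0.37  0.81  0.89] 19.36873576605421
approach [ 0.702  0.001 -0.712] tip est [605.8 -34.9 332.6]
d9 -10 262.1 101.4 [[165, 163, 150], [172, 169, 155], [159, 158, 145], [131, 116, 91], [141, 113, 77], [105, 82, 55], [100, 88, 75]]
d9 30 253.1 108.7 [[110, 102, 90], [165, 136, 96], [181, 146, 99], [155, 125, 82], [114, 92, 62], [163, 157, 135], [238, 237, 218]]
d9 60 246.7 113.9 [[157, 155, 135], [190, 173, 138], [178, 144, 98], [148, 118, 80], [117, 102, 73], [183, 181, 156], [186, 184, 162]]
d9 68 245.0 115.3 [[203, 202, 180], [206, 203, 178], [208, 187, 146], [177, 143, 70], [130, 105, 50], [162, 155, 131], [187, 184, 162]]
d9 80 242.5 117.4 [[224, 222, 199], [241, 239, 223], [227, 215, 172], [174, 146, 86], [170, 165, 148], [145, 142, 137], [180, 177, 159]]
d9 95 239.4 119.9 [[234, 233, 214], [195, 192, 171], [173, 169, 162], [191, 188, 166], [179, 175, 158], [144, 119, 104], [173, 124, 82]]
d9 108 236.7 122.1 [[194, 190, 169], [157, 154, 146], [158, 156, 144], [159, 157, 148], [140, 1
[... 284 characters left out ...]
 71], [160, 122, 82]]
s9 60 298.2 218.1 [[178, 148, 101], [173, 143, 98], [159, 131, 91], [145, 116, 67], [142, 112, 54], [157, 119, 75], [184, 165, 146]]
s9 68 299.4 220.8 [[177, 148, 103], [166, 137, 88], [156, 127, 57], [145, 119, 54], [153, 123, 79], [187, 180, 172], [139, 139, 137]]
s9 80 301.1 224.9 [[187, 155, 69], [179, 148, 57], [166, 138, 65], [160, 154, 142], [133, 133, 133], [130, 129, 129], [130, 130, 127]]
s9 95 303.3 230.0 [[174, 158, 141], [162, 161, 161], [138, 136, 138], [137, 135, 137], [135, 134, 135], [130, 130, 127], [134, 135, 130]]
s9 108 305.1 234.3 [[142, 140, 144], [139, 138, 141], [135, 133, 137], [127, 124, 125], [132, 131, 131], [148, 146, 145], [196, 195, 195]]
```

The tool axis follows the prediction: brass appears at 60–77 mm along it in both views, which puts the loop tip at about (606,-35,333) and the slant at 45°. I lower it in two steps.

Request:
{"fn": "carry_out", "kwargs": {"plan": [{"tx": 3,"ty": -5,"tz": -10,"rx": 0,"ry": 0,"rz": 0},{"tx": 0,"ty": 0,"tz": -15,"rx": 0,"ry": 0,"rz": 0},{"tx": 0,"ty": 0,"tz": -15,"rx": 0,"ry": 0,"rz": 0},{"tx": 0,"ty": 0,"tz": -15,"rx": 0,"ry": 0,"rz": 0},{"tx": 0,"ty": 0,"tz": -10,"rx": 0,"ry": 0,"rz": 0},{"tx": 0,"ty": 0,"tz": -5,"rx": 0,"ry": 0,"rz": 0},{"tx": 0,"ty": 0,"tz": 0,"rx": 0,"ry": 0,"rz": 0},{"tx": 0,"ty": 0,"tz": 0,"rx": 0,"ry": 0,"rz": 0}]}}

```text
time: 18.1
tool_pos: [533.4, -40.8, 340.9]
tcp_rot: [3.013, -0.772, 0.184]
contact_force: [0.7, -0.8, -2.0]
grip_width: 19.4
finger_force: 30.0
```

```bash
python3 - <<'E'
from t import *
o=bot.get_obs();R=Ro.from_euler('xyz',o['tcp_rot']).as_matrix();print(o['tool_pos'],'tip est',(o['tool_pos']+108*R[:,2]).round(1),R[:,2].round(3))
cap('side','da');cap('scene','sa')
for f,g in(('d1','da'),('s1','sa')):
    a=np.load(f'pics/{f}.npz')['im'].astype(int);b=np.load(f'pics/{g}.npz')['im'].astype(int)
    k=abs(a-b).sum(2);u,v=pr(g,o['tool_pos']+108*R[:,2]);i,j=int(u),int(v);print(g,u,v)
    for y in range(j-12,j+13):print(y,i-12,' '.join('%3d'%min(999,x) for x in k[y,i-12:i+14]))
E
```

```text
[533.39337225 -40.78734589 340.85261903] tip est [609.4 -40.8 264.1] [ 0.704  0.    -0.71 ]
da 237.87840325800502 142.00374083447832
130 225  22  10   9  15  12  21  11  15   4  10  16  11   7  16  14  13  20  10  12  16   7  12   5  14  12  28
131 225  14  20  21  27  16  22   8  13  22   7  17  17  23   9  19  22   7  14  15  11   9  14  14  15  28  28
132 225  19  23  12   3  16  20  11  11  15  10  15  16   7  14   7  11  18   4  28  22  10  10  15  24  29  23
133 225  26  19  22  14  14   7   8   7  18   6  21  24   6   6  12  19   7  12  11  14   8  12  25  23  26  30
134 225  16  14   3  16   2   9  15  13  28  18   4  19  12  16  16  16   8   7  12  13  20  24  26  29  53  74
135 225   6   7  20  15  23  16  11   5  14  16  22   9   7   7  18   8   4  14  15  24  36  39  84  80  97 120
136 225  12  16   5  11  11   4  20   8  12  14  12  21  15  20   5   5  10  12  19  36  35  50  95 127 114 111
137 225  12  13  19  12   6   8  11  18  33   9  11  17  18   7  37  69  75  51  35  50  59  81 116 101  34  33
138 225   5   8  18   4   4  29   6   5  25  35   6   5  26 108  78  73
[... 3973 characters left out ...]
  40  41  35  32  23  12   6
257 290  13  23  36  34  36  45  47  39  41  48  38  30   7   5   5  11   3  13   4  21  20  27  39  32  25   4
258 290   6  14   8  11  20  41  34  47  40  39  33  28   2   3   2   9  12   2   9   4   8  27  22  29  26  13
259 290   2   7   4   1  18  35  33  34  38  36  35  23   3   6   2   2   5  11   4   7   1   3   7   9  10   9
260 290   3   9   4   3   4  11  12  34  43  39  20  22   8   6   5   4   4   7  10   8   2   5   7  11   4   8
261 290   4   5   4  15  10  24  11   2  17  13  12   3  15  11   2  15   5   3   6   2   6  11   4   3   8   3
262 290   3   7  21  33  36  36  35  39  34  14  12   7   2   4   3  12   4   3   5   0   2   8  10   3   6   9
```

The loop's end is seen at about (237.5,142) in side and (302.5,250) in scene, matching the predicted (237.9,142.0) and (302.9,250.6). The tip is therefore at (609,-41,264), and I make the last 27 mm down.

Request:
{"fn": "carry_out", "kwargs": {"plan": [{"tx": 0,"ty": 0,"tz": -9,"rx": 0,"ry": 0,"rz": 0},{"tx": 0,"ty": 0,"tz": -9,"rx": 0,"ry": 0,"rz": 0},{"tx": 0,"ty": 0,"tz": -6,"rx": 0,"ry": 0,"rz": 0},{"tx": 0,"ty": 0,"tz": -3,"rx": 0,"ry": 0,"rz": 0},{"tx": 0,"ty": 0,"tz": 0,"rx": 0,"ry": 0,"rz": 0},{"tx": 0,"ty": 0,"tz": 0,"rx": 0,"ry": 0,"rz": 0},{"tx": 0,"ty": 0,"tz": 0,"rx": 0,"ry": 0,"rz": 0},{"tx": 0,"ty": 0,"tz": 0,"rx": 0,"ry": 0,"rz": 0}]}}

```text
time: 19.0
tool_pos: [533.2, -41.0, 313.5]
tcp_rot: [3.013, -0.772, 0.183]
contact_force: [-0.1, 0.4, -0.2]
grip_width: 19.5
finger_force: 30.0
```

```bash
python3 - <<'E'
from t import *
o=bot.get_obs();R=Ro.from_euler('xyz',o['tcp_rot']).as_matrix();print('tip est',(o['tool_pos']+108*R[:,2]).round(1),R[:,2].round(3),o['contact_force'].round(1),abs(o['dq']).max(),o['grip_width'])
cap('side','db');cap('scene','sb')
for g,h in(('da','db'),('sa','sb')):
    a=np.load(f'pics/{g}.npz')['im'].astype(int);b=np.load(f'pics/{h}.npz')['im'].astype(int);f={'d':'d1','s':'s1'}[g[0]]
    c=np.load(f'pics/{f}.npz')['im'].astype(int);k=abs(c-b).sum(2);u,v=pr(h,o['tool_pos']+108*R[:,2]);i,j=int(u),int(v);print(h,u,v)
    for y in range(j-9,j+8):print(y,i-8,' '.join('%3d'%x for x in k[y,i-8:i+10]))
print('stop',red('db'),red('d1'))
E
```

```text
tip est [609.1 -41.1 236.8] [ 0.704 -0.    -0.711] [-0.1  0.4 -0.2] 0.0036245189377871285 19.486627155453725
db 238.45726261590366 150.1358096719222
141 230  11   6  11  12   4  12  12  23  16  10  21   7  27  20  11  19  30  84
142 230   4  10  13   8  14  16  10  22  27  35  47  57  73  53  70  13  54  89
143 230  46  58  72  94  75  77  70  72  75  65  56  56  79  81  62  52 112 121
144 230  89  59  77  79  79  75  68  63  52  48  47  27  34  26  64 112 136 171
145 230  61  58  62  53  50  43  31  27  20  25  25  44  48  47 125 133 149 187
146 230  58  52  49  50  40  39  36  32  28  36  10  15  28  46 124 167 213 205
147 230  56  47  53  48  52  45  49  48   6  22  11  22   2  14 132 196 197 101
148 230  49  60  50  41  52  52  34  36  68  61  18  35  23  25 101 110  57   6
149 230  60  56  50  48  46  46  43  29  11   5  41  48  49  44  36  17  24  15
150 230  47  40  55  61  62  57  67  65  74 112 109  52  73  60  22  29  51  22
151 230  48  54  67  71  70  67  74  71  29 111 109  36  35  29  48  85  74  36
152 230  40  54  62  56  74  73  55  80  62  55  71  64  14  32   9  15
[... 1282 characters left out ...]
6  26  10   2   6  11   7   4   4   7   4   7
258 294  55  62  43  51  38  45  39  28   0   7   0  10   8   3  11   3   2  10
259 294 105 105  75  57  44  33  39  28   7   2   0   7   3  15   4   6   6   3
260 294  52  92 101  81  50  40  18  10   3   5   4   6   6   2  10   9   3   5
261 294  17  17  65  83  41  20  12   6  18   3   7  12   4   4   4   8   4   4
262 294   2   2  24  35  14   3   4   5   3   5   4   6   5   1   3   2   2   8
263 294  19  12  19  21   3  11   9   7   5   9   5   1  11   3   4   3   2   2
stop (array([305.74418605, 152.30232558]), array([301, 149,  11,   7,  43], dtype=int32)) (array([306.23943662, 153.63380282]), array([301, 149,  12,  10,  71], dtype=int32))
```

The tip is at about (609,-41,237), 22 mm over the foot, slanted 45°, with no contact force and the arm still. I hand the job in.

```bash
python3 -c "
from plant import bot
print(bot.close_job())"
```

```text
the job is handed in; nothing more can be done
None
```

The job is handed in, with no verdict returned: the stop was pressed until it locked, turned clockwise, sprang back up and was let go. The loop tool is held at 45°, its loop about 22 mm above the middle of the bowl's foot and touching nothing by the force reading.

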